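# Tighten the glue press on the wooden bear

## Robot

A 7-joint arm with a two-finger parallel gripper is mounted at the origin on the work surface. World frame = base frame: x ahead of the robot, y to its left, z up, the work surface at z = 0. Lengths are in m, angles in rad, forces in N, time in s.
With the tool pointing down it reaches from about 0.425 to 0.925 m from the base axis. Payload 6.8 kg.
Tool frame: the origin (TCP) lies at the very end of the fingers, on their centre line; the grasp point (between the pads) lies bot.hold_point_z behind it (bot.hold_point_z is the distance from the TCP to the grasp point, in m); x points along the fingers, z is the direction in which the jaws open and shut, and the axes are right-handed (so a half turn about x gives the same grasp; the last joint's range is limited). The gripper opens to 85 mm and grips with 20 to 120 N. Pads are 22 mm wide; open, the fingers measure 114 mm over their backs; the gripper's body (76 mm by 85 mm) begins 54 mm behind the grasp point. The pads swing forward as they close: fully open they stand 13 mm farther back than shut.
Start: joints at [-1.431, 0.477, 0.022, 1.555, -0.011, 1.109, -0.083], TCP at [0.166, 0.654, 0.231] pointing down, gripper open.
Joint ranges: [-2.96, 2.96], [-0.34, 2.1], [-1.41, 1.46], [0.24, 2.44], [-1.37, 4.51], [0.17, 1.92], [-2.96, 2.96]. Speed limits (rad/s): [2.39, 2.39, 3.14, 3.14, 3.14, 3.14, 3.14].

## Interface

Orientations are given as a unit quaternion [w, x, y, z].
In Python, from station import bot gives the robot as it stands.
- The arm moves only by the tool drive_tool, never from a script. Its arguments are lists of equal length, an entry for each row: "slide": the shift along the world's x, y, z in mm, a list of three; "turn": the turn, a rotation vector about the world's x, y, z in rad, a list of three; "gripper": the opening, from 0 (shut) to 1 (fully open). A call has 1 to 10 rows; each row is the pose to reach, as a shift and turn from the pose measured when the call began; what a row does not reach only later rows make up. A row lasts 1/10 s, in which the tool goes at most 50 mm and 8.59 degrees, less where a joint would pass 70% of its speed; a pose out of reach is approached as far as the arm can. A call with a gripper value outside its range is refused whole. The fingers move at their own pace and stop on an object; "squeeze" is the grip in N (left out, the last holds). Time passes only in rows, so rows that repeat a pose let the fingers close. It gives the time, the measured TCP pose, the force and the opening at its end, in the units of the state.
- bot.get_obs(): the state, without advancing time (a new reading comes with each control period).
- bot.read_camera(name): name is "scene" or "top" or "wrist"; returns a dict with "color" (420x560x3 uint8, red, green, blue), "fovy" (degrees; the focal length in pixels is half the picture's height over the tangent of half this angle, whatever the lens; pixels are square), "cx", "cy" (the principal point, pixels), "dist_coeffs" ([k1, k2, p1, p2, k3] as OpenCV has them; the pictures are not rectified), "R" (3x3) and "t" (3): a world point X has camera coordinates R X + t. Camera axes: x right, y down, z forward; pixel columns grow to the right and rows downward; lengths in m; the calibration is good to about 2 mm. A picture is of the moment at which its call begins. There is no depth.
- bot.hand_in(): hands the job in, once; it reports no verdict.
The state is a dict: "t": time; "q": joint angles; "joint_vel": joint speeds; "joint_torque": joint torques, N m; "eef_pos": TCP position; "tool_rot": TCP orientation; "contact_force": force on the tool from outside, world axes, zero at the start; "torque": the same for the moment, N m; "gripper_width": opening from 0.0 (shut) to 1.0 (fully open).
Only numpy, scipy, OpenCV 4.12 (cv2) and the standard library are available. Lean on these libraries where they do the work, as an engineer would, in place of code of your own. Each camera call takes 0.05 s, during which the arm holds its last target.

## Task

Two small glue presses stand on the craft table. Tighten the one that holds the pink wooden bear by turning its black handle clockwise until the red tab pops out of its base, stop there without overtightening, and let go. Do not turn the handle of the press with the blue flower.

Things in the scene. Friction and masses are not known exactly. Their poses are not given: they have to be found in the camera images.
- bear_grip (a point): Centre (half-way up, 149 mm above the table) of the black bar handle on the mint green press holding the pink wooden bear. Bar: 64 long, 14 thick, 32 mm tall, turns about the vertical axis here, stays at this height. x along the bar to its white-marked end, y across its thickness, z up. Press top is 34 mm below this point. Presses are fixed, 250 mm or more apart, either on either side.
- bear_knob (a joint): Angle of that handle, rad; grows turning clockwise seen from above, which tightens. Starts between 0.3 and 0.8; the jaw meets the bear near 1.0, a sprung bed then gives, and near 1.6 the red tab pops out. Beyond 2.05 is overtightened. Takes up to about 0.2 N m; stays where it is left.
- bear_tab (a joint): How far the red tab (40 mm wide, 9 mm thick, low on the end of the bear press's base away from its column) stands out, in m: 0 is in, flush with the base; it springs out to 0.016 by itself when the set force is reached.
- flower_end (a point): A point on the black bar handle of the other, identical press, which holds a blue six-petalled wooden flower: half-way up the bar, 27 mm from its vertical axis along the bar (x outward along the bar, z up). This handle must not be turned.
Not all that is in view belongs to the job. What is shaped like the part that bears bear_grip but orange is not meant.

How it is judged:
By the outcome, as a careful person would: the job done as asked, in the order asked, and still so for the second after the job is handed in, with the robot touching nothing.
It also fails if it takes over 35 s, if anything falls off the work surface, if the arm or the gripper's body presses on something with over 40 N, if the wrist force passes 120 N, or if a joint passes its speed limit or range.

## Working session

There is one attempt and no reset: what is moved stays moved. The work goes in short steps, Python scripts to look and compute and a tool call to move; the robot and the scene stay as the last step left them, time stands still between calls to the robot, and variables do not carry over. Pictures are saved under pics/ and viewed, and the job is handed in when it is done.

Besides the shell and the picture viewer there is one more tool, called after "Request:" as name(argument=value, ...) on one line, values as JSON. drive_tool: Moves the arm, as the interface text tells. Its arguments: {"type":"object","properties":{"slide":{"type":"array"},"turn":{"type":"array"},"gripper":{"type":"array"},"squeeze":{"type":"number"}},"required":["slide","turn","gripper"]}

```bash
mkdir -p pics; ls
cat > h.py <<'E'
import numpy as np, cv2, pickle
from station import bot
def snap(n,tag):
    c=bot.read_camera(n); cv2.imwrite(f'pics/{tag}.png',c['color'][:,:,::-1]); pickle.dump(c,open(f'pics/{tag}.pkl','wb')); return c
def load(tag): return pickle.load(open(f'pics/{tag}.pkl','rb'))
def K(c):
    f=210/np.tan(np.radians(c['fovy'])/2); return np.array([[f,0,c['cx']],[0,f,c['cy']],[0,0,1]])
def ray(c,px):
    u=cv2.undistortPoints(np.array(px,float).reshape(-1,1,2),K(c),np.array(c['dist_coeffs'])).reshape(-1,2)
    d=np.c_[u,np.ones(len(u))]@np.array(c['R']); o=-np.array(c['R']).T@np.array(c['t']); return o,d
def onz(c,px,z):
    o,d=ray(c,px); return o+d*((z-o[2])/d[:,2])[:,None]
def proj(c,P):
    return cv2.projectPoints(np.array(P,float).reshape(-1,3),cv2.Rodrigues(np.array(c['R']))[0],np.array(c['t'],float),K(c),np.array(c['dist_coeffs']))[0].reshape(-1,2)
E
python3 - <<'E'
from h import *
o=bot.get_obs(); print(o, bot.hold_point_z)
for n in('scene','top','wrist'):
    c=snap(n,n+'0'); print(n,c['fovy'],-np.array(c['R']).T@c['t'])
E
```

```text
pics
{'t': 0.0, 'q': array([-1.43108576,  0.47777081,  0.02232736,  1.55646447, -0.01151507,
        1.10929918, -0.0831546 ]), 'joint_vel': array([ 0.0009234 , -0.00255397, -0.00203945,  0.00113163,  0.00056434,
        0.00109397,  0.00092572]), 'joint_torque': array([-1.02604688e-03, -5.96460056e+01,  1.60728972e+00, -2.81197107e+01,
        1.23960464e-02,  9.54938703e-03,  7.82117411e-06]), 'eef_pos': array([0.16542178, 0.65379867, 0.23033961]), 'tool_rot': array([ 0.557487  , -0.43478962,  0.55844712,  0.43393899]), 'contact_force': array([ 0.8942001 , -0.01598561, -0.28889925]), 'torque': array([ 0.02068663, -0.01912142,  0.00849677]), 'gripper_width': 0.9939666196955387} 0.0187
scene 56.30177510608165 [1.02489643 0.0958739  0.81221848]
top 45.022223082259806 [ 0.23086565 -0.20136163  1.6455322 ]
wrist 60.57295446075754 [0.09707199 0.66983366 0.37316989]
```

View pics/scene0.png

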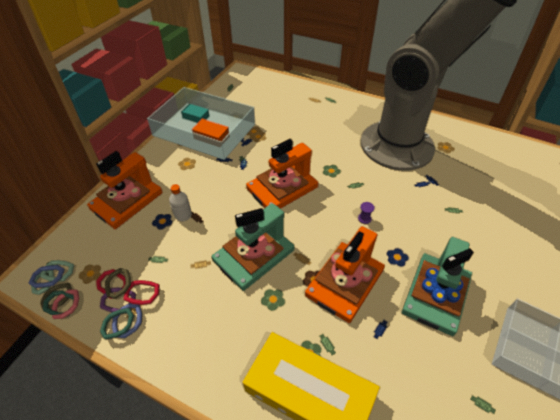

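View pics/top0.png

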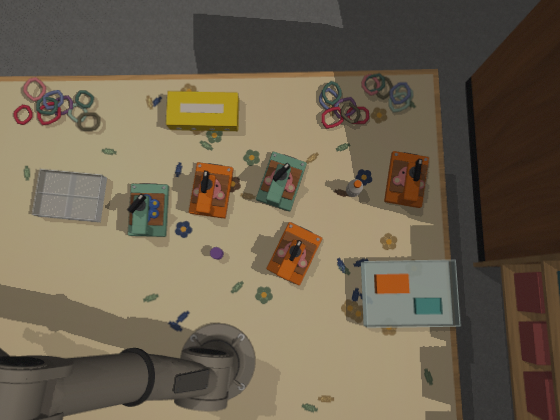

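View pics/wrist0.png

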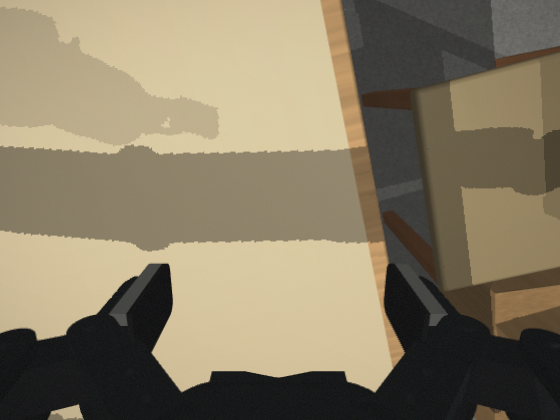

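Run:
```python
from h import *
a=load('top0');b=load('scene0')
A=cv2.resize(a['color'][140:220,245:320],None,fx=6,fy=6,interpolation=2)
B=cv2.resize(b['color'][190:290,205:300],None,fx=5,fy=5,interpolation=2)
h=max(A.shape[0],B.shape[0]);im=np.zeros((h,800,3),np.uint8)
A=A[:,:400];B=B[:,:400]
im[:A.shape[0],:A.shape[1]]=A; im[:B.shape[0],400:400+B.shape[1]]=B
cv2.imwrite('pics/crop0.png',im[:,:,::-1])
print(onz(a,[[281,168]],.165),onz(a,[[281,181],[148,210],[211,190]],.0))
```

```text
[[ 0.57502293 -0.20998755  0.165     ]] [[ 0.56938057 -0.21006944  0.        ]
 [ 0.48103615  0.22761414  0.        ]
 [ 0.54368021  0.02154472  0.        ]]
```

View pics/crop0.png

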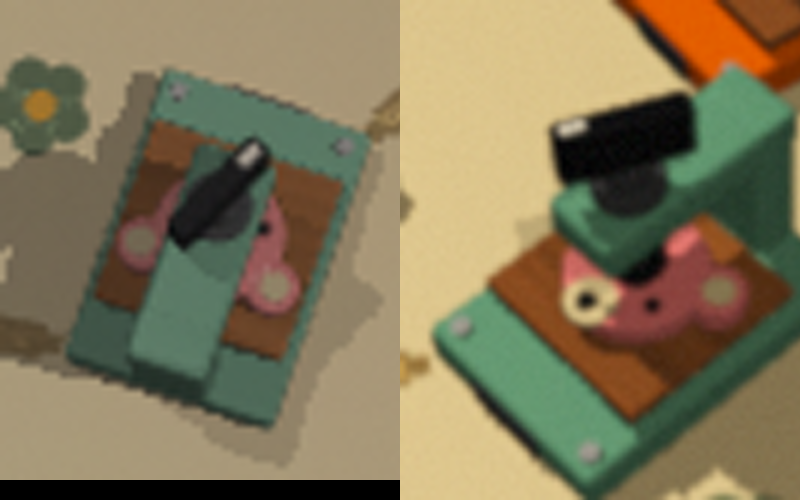

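Run:
```python
from h import *
a=load('top0');b=load('scene0')
A=cv2.resize(a['color'][155:190,265:300],None,fx=11,fy=11,interpolation=2)
B=cv2.resize(b['color'][200:240,230:270],None,fx=10,fy=10,interpolation=2)
A=cv2.convertScaleAbs(A,alpha=2.5);B=cv2.convertScaleAbs(B,alpha=2.5)
im=np.zeros((400,800,3),np.uint8)
im[:385,:385]=A; im[:400,400:800]=B
cv2.imwrite('pics/crop1.png',im[:,:,::-1])
```

```text
(no output)
```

View pics/crop1.png

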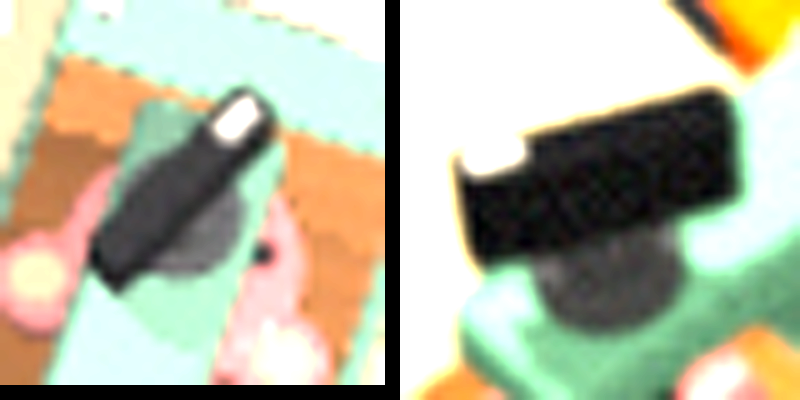

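Run:
```python
from h import *
a=load('top0');b=load('scene0')
px=lambda l,s,ox,oy:[[ox+u/s-.5,oy+v/s-.5] for u,v in l]
P=onz(a,px([(181,188)],11,265,155),.149);print(P)
print(onz(b,px([(200,177)],10,230,200),.149))
E=onz(a,px([(262,97),(105,272)],11,265,155),.16);print(E,np.linalg.norm(E[0]-E[1]),np.arctan2(*(E[0]-E[1])[1::-1]))
S=onz(b,px([(60,155),(325,95)],10,230,200),.165);print(S,np.arctan2(*(S[0]-S[1])[1::-1]))
# base direction from edges in top crop0: left edge
L=onz(a,[[245+67/6,140+357/6],[245+165/6,140+68/6],[245+272/6,140+425/6],[245+370/6,140+132/6]],.025);print(L,np.arctan2(*(L[1]-L[0])[1::-1]))
F=onz(a,[[245+132/6,140+357/6],[245+205/6,140+145/6]],.115);print(F,np.arctan2(*(F[1]-F[0])[1::-1]))
from scipy.spatial.transform import Rotation as R
o=bot.get_obs();print(R.from_quat(o['tool_rot'],scalar_first=True).as_matrix())
```

```text
[[ 0.5676635  -0.20972216  0.149     ]]
[[ 0.5671735  -0.20855446  0.149     ]]
[[ 0.59011316 -0.23227322  0.16      ]
 [ 0.54228267 -0.18854357  0.16      ]] 0.06480770359120547 -0.7406396733472451
[[ 0.58600788 -0.23128425  0.165     ]
 [ 0.54618644 -0.18795807  0.165     ]] -0.827523945510694
[[ 0.50472103 -0.12820491  0.025     ]
 [ 0.66413687 -0.18398871  0.025     ]
 [ 0.46539805 -0.23812405  0.025     ]
 [ 0.62594791 -0.29526678  0.025     ]] -0.33660921119397125
[[ 0.48885266 -0.16544039  0.115     ]
 [ 0.5988835  -0.20485148  0.115     ]] -0.3439454490686235
[[-2.44394710e-04 -9.69461349e-01  2.45244029e-01]
 [-1.38189543e-03  2.45244130e-01  9.69460369e-01]
 [-9.99999015e-01 -1.01970617e-04 -1.39963057e-03]]
```

Request:
drive_tool(slide=[[30, -40, 20], [65, -80, 25], [100, -120, 30], [135, -160, 30], [170, -200, 30], [205, -240, 30], [235, -285, 30], [270, -330, 30], [300, -370, 30], [330, -410, 30]], turn=[[0, 0, 0], [0, 0, 0], [0, 0, -0.05], [0, 0, -0.1], [0, 0, -0.15], [0, 0, -0.2], [0, 0, -0.25], [0, 0, -0.3], [0, 0, -0.35], [0, 0, -0.4]], gripper=[1, 1, 1, 1, 1, 1, 1, 1, 1, 1])

```text
t: 1.15
eef_pos: [0.4777, 0.2668, 0.2606]
tool_rot: [0.633, -0.314, 0.634, 0.314]
contact_force: [1.4, 0.2, 0.1]
gripper_width: 0.998
```

Request:
drive_tool(slide=[[9, -48, 0], [18, -96, 0], [27, -144, 0], [36, -192, 0], [45, -240, 0], [54, -288, 0], [63, -336, 0], [72, -384, 0], [81, -432, 0], [90, -476, 0]], turn=[[0, 0, 0], [0, 0, 0], [0, 0, 0], [0, 0, 0], [0, 0, 0], [0, 0, -0.02], [0, 0, -0.05], [0, 0, -0.08], [0, 0, -0.1], [0, 0, -0.14]], gripper=[1, 1, 1, 1, 1, 1, 1, 1, 1, 1])

```text
t: 2.15
eef_pos: [0.5675, -0.2116, 0.2605]
tool_rot: [0.654, -0.269, 0.655, 0.268]
contact_force: [1.7, 0.2, -0.4]
gripper_width: 0.999
```

Run:
```python
from h import *
from scipy.spatial.transform import Rotation as R
c=snap('wrist','wrist1');o=bot.get_obs()
print(o['t'],o['eef_pos'],o['q'],R.from_quat(o['tool_rot'],scalar_first=True).as_matrix())
print(proj(c,[[.5675,-.209,.165]]))
```

```text
2.2 [ 0.56704893 -0.22031985  0.26103141] [-0.16844841  0.37510641  0.57153738  1.72011202 -0.21591461  1.10827415
  1.23682094] [[ 2.25181455e-04 -6.95423400e-01  7.18600197e-01]
 [-7.14152723e-03  7.18580772e-01  6.95406839e-01]
 [-9.99974474e-01 -5.28849560e-03 -4.80457409e-03]]
[[282.23255964 201.29149671]]
```

View pics/wrist1.png

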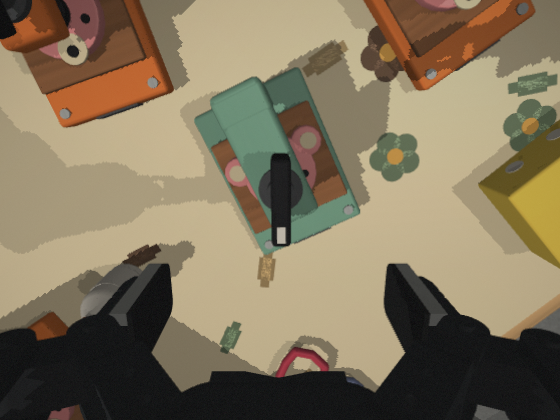

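Run:
```python
from h import *
c=load('wrist1')
cr=c['color'][140:255,235:330];cv2.imwrite('pics/crop2.png',cv2.convertScaleAbs(cv2.resize(cr,None,fx=5,fy=5,interpolation=2),alpha=2.5)[:,:,::-1])
g=c['color'].max(2)
for v in range(150,252,8): print(v,g[v,262:302])
```

```text
150 [143 143 143 144 142 145 144 144 144 143 144 142 144 143 145 143 144 144
 144 143 144 144 143 142 138 127 118 104  92  83  76 105 129 135 134 139
 145 150 148 140]
158 [125 124 124 125 124 123 124 124  99  53  21  18  20  18  18  23  18  19
  17  17  19  21  18  18  19  20  16  31  83  94  92  90  88  81  75 123
 133 133 134 134]
166 [122 124 124 123 124 123 123 124  73  28  28  30  33  34  34  33  35  34
  33  35  32  33  31  32  31  26  26  23  33  86  96  96  95  92  92  92
  86  78  83 122]
174 [124  97  61  51  58  60  59  62  43  29  30  32  32  35  34  33  31  35
  34  34  32  32  33  32  30  31  26  26  24  43  48  48  47  45  45  76
  91  92  90  90]
182 [61 59 60 60 60 61 59 48 34 28 25 32 32 31 33 33 34 29 33 31 30 30 31 33
 33 28 26 26 26 35 46 47 47 49 46 46 45 48 48 64]
190 [60 61 59 60 59 57 60 60 48 32 31 31 33 31 33 34 34 32 31 33 32 30 30 32
 31 29 27 29 24 41 47 48 45 48 46 47 48 47 47 46]
198 [58 58 59 60 59 59 60 58 49 34 27 31 32 34 32 32 32 34 31 31 33 33 31 33
 30 28 25 25 24 42 47 48 48 46 46 49 47 48 55 86]
206 [121 127 126 120 103  77  61  60  54  36  2
[... 260 characters left out ...]
13 103  95
  93 110 115  97]
222 [126 127 126 124 126 124 125 101 120  75  27  31  31  28  30  31  29  31
  30  29  31  30  32  31  30  28  27  27  44 107 136 142 143 141 141 142
 142 142 142 141]
230 [118 105 119 122 137 141 142 141 142  91  36  29  31  32  61 165 187 186
 186 186 186 187 186 120  46  30  23  25  46 124 143 142 141 141 142 142
 141 141 141 140]
238 [140 140 142 141 141 141 140 140 140  88  35  29  29  27  61 165 186 186
 186 187 186 187 186 118  45  28  27  28  44 123 141 140 141 140 141 142
 140 138 134 131]
246 [140 141 142 145 146 146 144 143 142 145 146 119 105  87  82  81  82  82
  79  75  73  70  84 102 132 140 152 186 196 196 196 194 196 197 195 196
 196 196 196 196]
```

View pics/crop2.png

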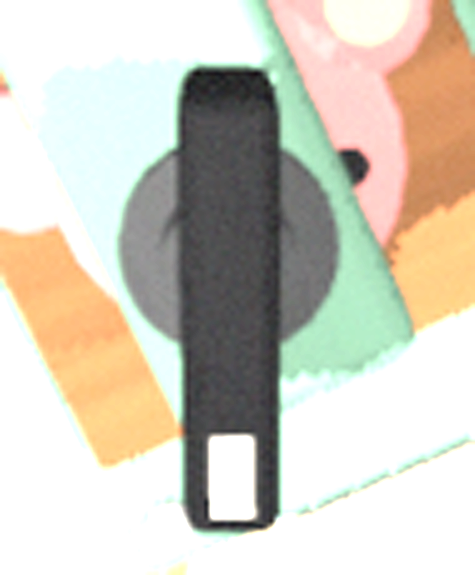

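Run:
```python
from h import *
c=load('wrist1')
P=onz(c,[[280.6,199.3],[280.3,154],[281,245]],.165);print(P,np.arctan2(*(P[2]-P[1])[1::-1]),np.linalg.norm(P[2]-P[1]))
print(onz(c,[[(123+335)/10+235-.5,(245)/5+140-.5]],.125))
print(bot.get_obs()['eef_pos'])
```

```text
[[ 0.56569764 -0.20877906  0.165     ]
 [ 0.54360459 -0.18677096  0.165     ]
 [ 0.58974207 -0.23263397  0.165     ]] -0.782414827728562 0.06505446065120116
[[ 0.56723357 -0.21034533  0.125     ]]
[ 0.56704893 -0.22031985  0.26103141]
```

Request:
drive_tool(slide=[[0, 11, 0], [0, 11, -30], [0, 11, -60], [0, 11, -90], [0, 11, -115], [0, 11, -131], [0, 11, -131], [0, 11, -131]], turn=[[0, 0, 0.02], [0, 0, 0.02], [0, 0, 0.02], [0, 0, 0.02], [0, 0, 0.02], [0, 0, 0.02], [0, 0, 0.02], [0, 0, 0.02]], gripper=[0.5, 0.5, 0.5, 0.5, 0.5, 0.5, 0.5, 0.5], squeeze=30)

```text
t: 3.0
eef_pos: [0.5675, -0.209, 0.1307]
tool_rot: [0.652, -0.274, 0.653, 0.27]
contact_force: [-0.7, -0.5, 1.0]
gripper_width: 0.504
```

Run:
```python
from h import *
c=snap('wrist','wrist2');snap('scene','scene2');o=bot.get_obs();print(o['t'],o['eef_pos'],o['contact_force'],o['gripper_width'])
```

```text
3.1 [ 0.56803542 -0.20953127  0.1314734 ] [-0.18249557 -0.16710073 -0.10460577] 0.49810437688152936
```

View pics/wrist2.png

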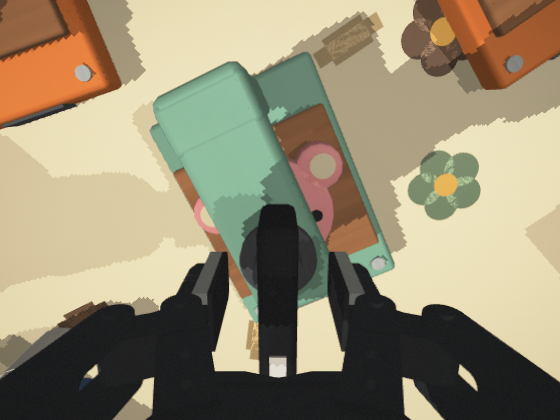

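View pics/scene2.png

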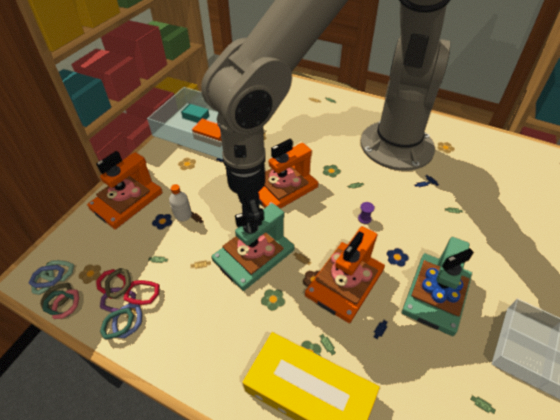

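Fingers straddle the bar centrally (bar at column 277, pads at 218 and 345), and the front base face, where the tab comes out, is visible in the scene view near (225,265). Closing.

Request:
drive_tool(slide=[[0, 0, 0], [0, 0, 0], [0, 0, 0], [0, 0, 0], [0, 0, 0], [0, 0, 0]], turn=[[0, 0, 0], [0, 0, 0], [0, 0, 0], [0, 0, 0], [0, 0, 0], [0, 0, 0]], gripper=[0.05, 0.05, 0.05, 0.05, 0.05, 0.05], squeeze=30)

```text
t: 3.7
eef_pos: [0.5687, -0.2101, 0.133]
tool_rot: [0.653, -0.275, 0.652, 0.268]
contact_force: [-1.7, -0.3, 7.1]
gripper_width: 0.222
```

Request:
drive_tool(slide=[[0, 0, 0], [0, 0, 0], [0, 0, 0]], turn=[[0, 0, 0], [0, 0, 0], [0, 0, 0]], gripper=[0.05, 0.05, 0.05])

```text
t: 4.0
eef_pos: [0.5687, -0.2101, 0.1332]
tool_rot: [0.653, -0.275, 0.652, 0.268]
contact_force: [-1.2, -0.0, 0.9]
gripper_width: 0.215
```

Run:
```python
from h import *
c=snap('wrist','wrist3');o=bot.get_obs();print(o['t'],o['eef_pos'],o['contact_force'],o['torque'],o['gripper_width'])
```

```text
4.05 [ 0.56864359 -0.21015501  0.13316075] [-0.81177835  0.22095776  1.58202387] [ 0.08406374  0.21546778 -0.03499861] 0.21553822599596
```

View pics/wrist3.png

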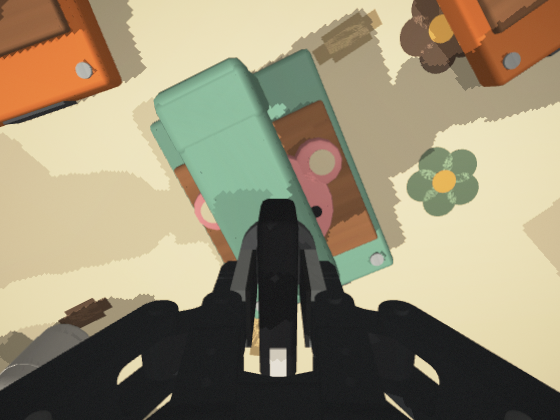

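Request:
drive_tool(slide=[[0, 0, 0], [0, 0, 0], [0, 0, 0], [-0.5, -0.5, 0], [-0.5, -0.5, 0], [-0.5, -0.5, 0], [-1, -1, 0], [-1, -1, 0], [-1, -1, 0], [-1, -1, 0]], turn=[[0, 0, -0.08], [0, 0, -0.18], [0, 0, -0.28], [0, 0, -0.38], [0, 0, -0.48], [0, 0, -0.58], [0, 0, -0.68], [0, 0, -0.78], [0, 0, -0.88], [0, 0, -0.9]], gripper=[0.05, 0.05, 0.05, 0.05, 0.05, 0.05, 0.05, 0.05, 0.05, 0.05])

```text
t: 5.05
eef_pos: [0.568, -0.2104, 0.1332]
tool_rot: [0.705, 0.036, 0.707, -0.042]
contact_force: [-1.0, 2.4, 1.5]
gripper_width: 0.215
```

```bash
cat > look.py <<'E'
import sys
from h import *
from scipy.spatial.transform import Rotation as R
n=sys.argv[1]
c=snap('wrist','wrist'+n);b=snap('scene','scene'+n);o=bot.get_obs();M=R.from_quat(o['tool_rot'],scalar_first=True).as_matrix()
print(o['t'],o['eef_pos'],o['contact_force'],o['torque'],o['gripper_width'],'jaw',np.arctan2(M[1,2],M[0,2]),'knob~',-.343-(np.arctan2(M[1,2],M[0,2])-np.pi/2))
im=np.zeros((480,800,3),np.uint8)
im[:300,:400]=cv2.resize(c['color'],(400,300),interpolation=3)
im[:400,400:]=cv2.resize(b['color'][205:305,200:300],(400,400),interpolation=2)
cv2.imwrite(f'pics/look{n}.png',im[:,:,::-1])
E
python3 look.py 4
```

```text
5.15 [ 0.5680082  -0.21042683  0.1331893 ] [-0.21094504  1.33769841  0.55177921] [0.53896347 0.01933667 0.12539139] 0.2153440042040625 jaw -0.10861997243689774 knob~ 1.3364162992317943
```

View pics/look4.png

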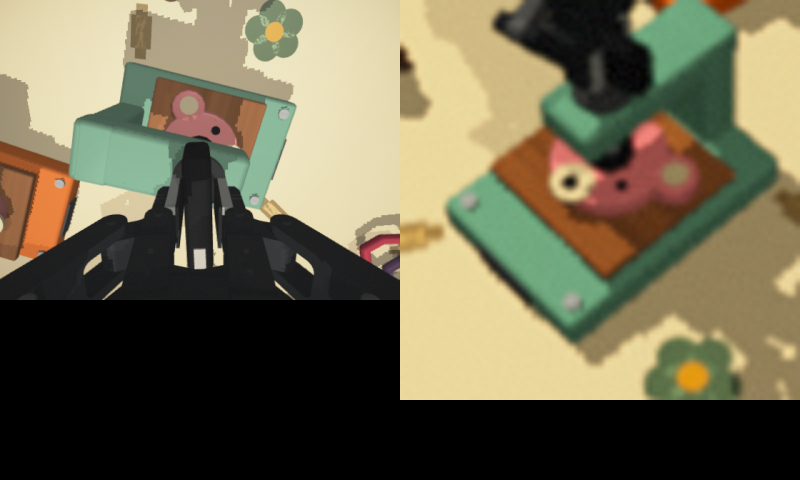

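Request:
drive_tool(slide=[[0, 0, 0], [0, 0, 0], [-0.5, 0, 0], [-0.5, 0, 0]], turn=[[0, 0, -0.08], [0, 0, -0.16], [0, 0, -0.22], [0, 0, -0.22]], gripper=[0.05, 0.05, 0.05, 0.05])

```text
t: 5.55
eef_pos: [0.5679, -0.2103, 0.1332]
tool_rot: [0.697, 0.112, 0.699, -0.118]
contact_force: [1.2, 0.8, 0.2]
gripper_width: 0.216
```

```bash
python3 look.py 5
```

```text
5.65 [ 0.5678198  -0.21032282  0.13320573] [ 1.36502421  1.97582801 -0.1782007 ] [ 0.18036861 -0.24814753  0.14899113] 0.2120819214513964 jaw -0.32571993205615696 knob~ 1.5535162588510536
```

View pics/look5.png

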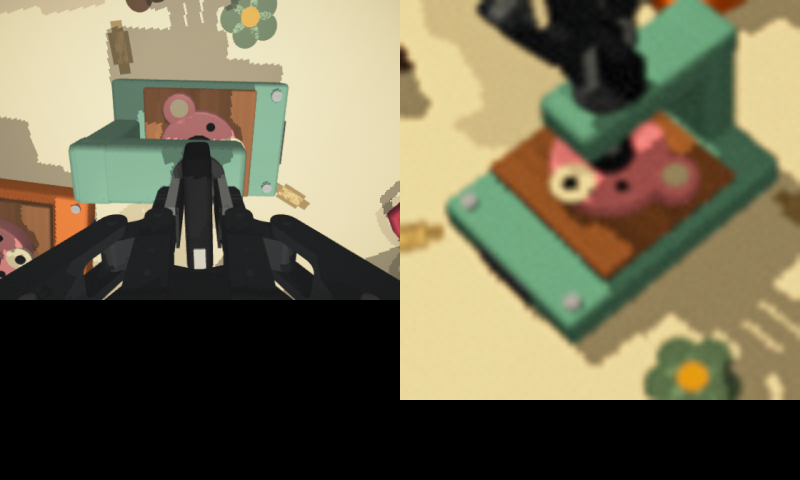

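The tab has not popped yet, so I'll continue in small steps.

Request:
drive_tool(slide=[[0, 0, 0], [0, 0, 0], [0, 0, 0]], turn=[[0, 0, -0.06], [0, 0, -0.09], [0, 0, -0.09]], gripper=[0.05, 0.05, 0.05])

```text
t: 5.95
eef_pos: [0.5678, -0.2103, 0.1332]
tool_rot: [0.691, 0.143, 0.693, -0.148]
contact_force: [0.3, 0.8, 1.0]
gripper_width: 0.214
```

```bash
python3 look.py 6
```

```text
6.05 [ 0.56779279 -0.21030235  0.13322895] [0.7961866  0.99030681 0.57645559] [ 0.26096105 -0.04389066  0.12449171] 0.21789164033056505 jaw -0.41409353594150344 knob~ 1.6418898627364
```

View pics/look6.png

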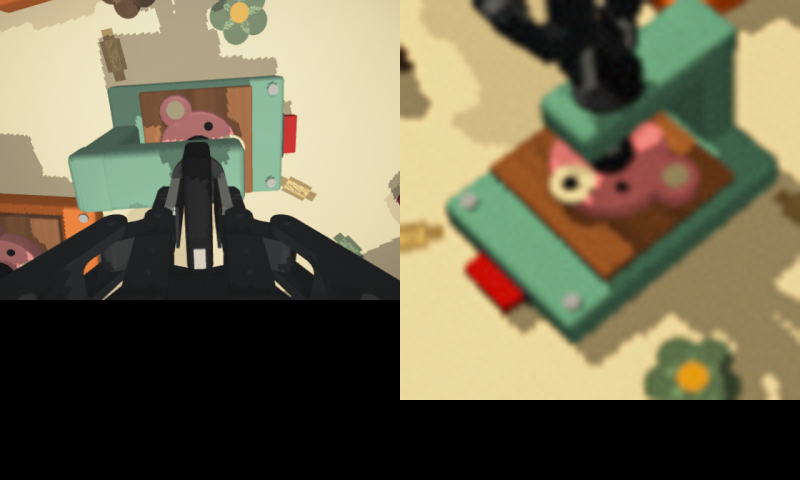

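The red tab is out (crop (495,280)). Now I'll let go and rise.

Request:
drive_tool(slide=[[0, 0, 0], [0, 0, 0], [0, 0, 0], [0, 0, 0], [0, 0, 0]], turn=[[0, 0, 0], [0, 0, 0], [0, 0, 0], [0, 0, 0], [0, 0, 0]], gripper=[0.5, 0.5, 0.5, 0.5, 0.5])

```text
t: 6.55
eef_pos: [0.5678, -0.2104, 0.1332]
tool_rot: [0.691, 0.143, 0.693, -0.148]
contact_force: [1.0, -0.7, -0.5]
gripper_width: 0.5
```

Request:
drive_tool(slide=[[0, 0, 15], [0, 0, 45], [0, 0, 80], [0, 0, 120], [0, 0, 130], [0, 0, 130]], turn=[[0, 0, 0], [0, 0, 0], [0, 0, 0], [0, 0, 0], [0, 0, 0], [0, 0, 0]], gripper=[0.5, 0.5, 0.5, 0.5, 0.5, 0.5])

```text
t: 7.15
eef_pos: [0.5688, -0.2112, 0.2659]
tool_rot: [0.692, 0.143, 0.692, -0.148]
contact_force: [-0.6, 0.0, -0.2]
gripper_width: 0.498
```

```bash
python3 look.py 7
```

```text
7.25 [ 0.56741983 -0.21000569  0.26278569] [-0.3809503  -0.38785342 -0.13828537] [ 0.04292531  0.01595827 -0.01101129] 0.4973036764591656 jaw -0.4139182487308509 knob~ 1.6417145755257474
```

View pics/look7.png

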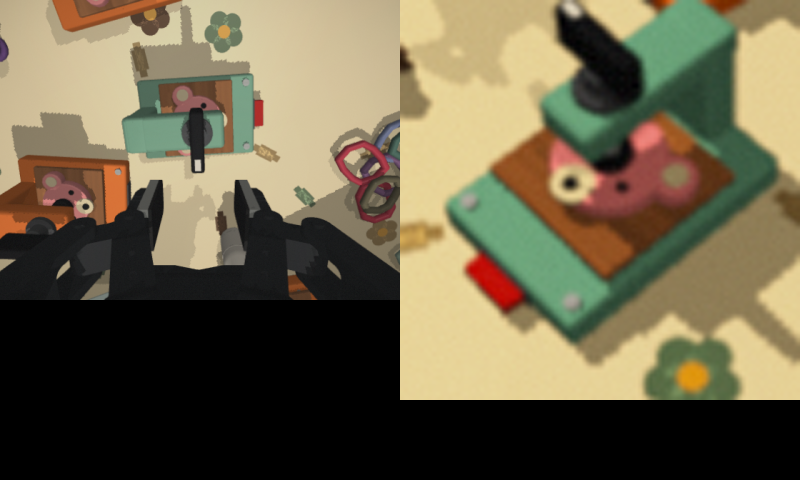

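View pics/scene7.png

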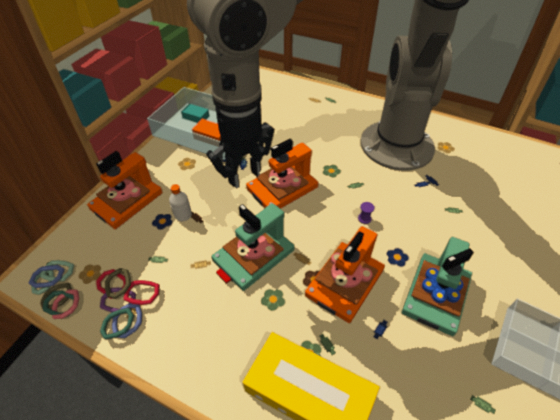

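The tab at (222,275) is out, the handle stays where it was turned, the gripper is clear, and the flower press at (440,285) is unchanged.

```bash
python3 -c "
from station import bot
print(bot.hand_in())"
```

```text
the job is handed in; nothing more can be done
None
```

I tightened the mint green bear press by turning its black handle clockwise about 1.2 rad, stopped once the red tab popped out, then let go, lifted clear and handed in.

- **Final angle:** I estimate the handle ended at about 1.64 rad, below the 2.05 overtightening limit. This comes from the tool angle and camera measurements, not a direct reading.
- **Last pictures:** the red tab is out, the handle stayed where it was left, and the gripper is clear of it. The flower press looks unchanged and the arm never went near it.
- **Forces and time:** the highest tool force reported was about 7 N, while the gripper was closing. The clock read about 7.3 s at hand-in.
- **Disagreements:** the gripper opening while holding the bar read about 18 mm against the bar's 14 mm. The grip still held without visible slip, and no check failed.

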